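# Slide the shelf board home into its notches

### The job

The little plywood shelf board on the two-rail bench rack has worked out towards you and stands up on its rails. With the fingers, push it along the rails, away from you, until you feel it drop into the notches and it lies flat and flush on the rails, then stop and take the hand away. Do not lift the board off its rails, keep the tin riding on it where it stands, do not shove the rack along the bench, and leave the other things alone.

Things in the scene. Friction and masses are not known exactly. Their poses are not given: they have to be found in the camera images.
- rack: loose bench rack, 3 kg, 250 x 157 x 53 mm, rubber feet: two aluminium rails (tops 40 mm above the bench, 80 mm apart) inside blue lips (tops 53 mm), low cross ties between (top 19 mm). Origin: centre of its underside; x along the rails, the way to push (roughly away from the robot), z up. Only friction holds it on the bench: pushing hard on the seated board shifts it
- home_mark (a point): point fixed to the rack where the middle of the board's red front edge lies when the board is home (rack x = -15 mm, y = 0, 46 mm above the bench); axes as the rack. In its notches (27 mm long, pads 20 mm) the board has about 3 mm of play either way along x. The rails run on 20 mm past the seated board with no end stop: pushed fast, the board may jump the notches
- board: loose plywood board, 120 mm along x (slide direction) x 140 wide x 12 thick, 0.2 to 0.4 kg, red front edge at -x, 1.5 mm play to each lip, on four 7 mm pads. Origin: under its centre at the pads' soles; x as the rack's. Riding, the slab is 47 to 59 mm above the bench; home, pads in the notches, it lies on the rails at 40 to 52 mm
- board_center (a point): centre of the board's slab, half-way up: 53 mm above the bench when riding on the rails, 46 mm when home
- board_edge (a point): middle of the board's red front edge, half-way up its thickness, 60 mm from the board's centre towards -x; the place to push, in the direction of the rack's x. The board starts 40 to 100 mm short of home and slides easily on its waxed rails (about 1 to 2 N)
- tin_center (a point): centre of the round tin with blue lid that rides upright on the board, 67 mm across, 28 mm high, about 0.15 kg, loose; it starts with its centre within about 20 mm of the board's centre
- stub_center (a point): bystander: loose stepped metal bar stub, upright, 30 mm across, 54 mm high; point at its centre, half-way up
- snips_center (a point): bystander: red-handled pliers lying on the bench, 156 x 40 x 11 mm, long along their y; point at the centre
- driver_center (a point): bystander: orange-handled screwdriver lying on the bench, 178 x 24 x 25 mm, long along its y; point at the centre
Not all that is in view belongs to the job. There is more than one size of the board; the one meant has the size given above.

How it is judged:
On the way, in this order (a step that is already met when the one before it is completed fails the run):
1. the fingers push the board along while it still rides up on its rails: moved at least 10 mm (contact force between the fingers and board above 0.2 N and distance of board_center from where it was at the start of the episode above 0.01 m and z of board_center in the frame of rack above 0.05 m).
2. the board has dropped into its notches (z of board_center in the frame of rack below 0.0485 m and x of board_center in the frame of rack between 0.038 and 0.052 m and y of board_center in the frame of rack between -0.006 and 0.006 m and angle between the z axis of board and the z axis of rack, either way round below 0.03 rad), for 0.2 s.
At the end, for the whole second after the job is handed in: the board lies home in all four notches (centre of the slab under 48.5 mm above the rack's underside, 38 to 52 mm along the rack's x, within 6 mm sideways, parallel to the rack within 0.03 rad), at rest, the tin upright on it, the rack within 10 mm of where it stood, the hand clear (all of step 2 and x of tin_center in the frame of board between -0.035 and 0.045 m and y of tin_center in the frame of board between -0.045 and 0.045 m and z of tin_center in the frame of board below 0.042 m and angle between tin_center's own z axis and vertical below 0.1 rad and linear speed of each of board, rack below 0.01 m/s and distance of rack from where it was at the start of the episode below 0.01 m); the robot touches nothing.
It fails at once if the board is lifted off its rails or tipped (z of board_center in the frame of rack above 0.06 m or angle between the z axis of board and the z axis of rack, either way round above 0.2 rad or angle between rack's own z axis and vertical above 0.1 rad).
It fails at once if the tin is taken off, tipped or shoved about on the board (not (x of tin_center in the frame of board between -0.035 and 0.045 m and y of tin_center in the frame of board between -0.045 and 0.045 m and z of tin_center in the frame of board below 0.042 m and angle between tin_center's own z axis and vertical below 0.1 rad)).
It fails at once if the rack is shoved along the bench by more than 10 mm (distance of rack from where it was at the start of the episode above 0.01 m).
It fails at once if a bystander is disturbed by more than 15 mm (distance of any of stub_center, snips_center, driver_center from where it was at the start of the episode above 0.015 m).
It also fails if it takes over 35 s, if anything falls off the work surface, if the arm or the gripper's body presses on something with over 40 N, if the wrist force passes 120 N, or if a joint passes its speed limit or range.

### The arm

A 7-joint arm with a two-finger parallel gripper is mounted at the origin on a cart in front of the work surface, level with it; the furniture and walls round the work are solid. World frame = base frame: x ahead of the robot, y to its left, z up, the work surface at z = 0. Lengths are in m, angles in rad, forces in N, time in s.
With the tool pointing down it reaches from about 0.4 to 0.85 m from the base axis. Payload 4.4 kg.
Tool frame: the origin (TCP) lies midway between the tips of the shut fingers; the grasp point (between the pads) lies 19 mm behind it; z points along the fingers, y is the line along which they close (so a half turn about z gives the same grasp; the last joint's range is limited). The gripper opens to 94 mm and grips with 3 to 60 N. Pads are 16 mm wide; open, the fingers measure 119 mm over their backs; the gripper's body (75 mm by 177 mm) begins 78 mm behind the grasp point.
Start: joints at [-1.336, 0.628, 0.038, 1.517, -0.027, 0.996, -0.02], TCP at [0.193, 0.621, 0.168] pointing down, gripper open.
Joint ranges: [-3.06, 3.06], [-0.37, 2.12], [-1.25, 1.32], [0.18, 2.47], [-1.1, 4.24], [0.23, 1.98], [-2.94, 2.94]. Speed limits (rad/s): [2.57, 2.57, 3.14, 3.14, 3.14, 3.14, 3.14].

### API

Orientations are given as [roll, pitch, yaw] about the fixed x, y, z axes, in that order (R = Rz(yaw) Ry(pitch) Rx(roll)).
In Python, from cell import robot, jaws, solver, status, camera, camera_info, workorder, finder gives the robot as it stands. Calls block until the motion is done:
- robot.movep(position, orientation): joint-space move of the TCP to a pose.
- robot.move_l(position, feed=0.15, rotation=None, until_force=None): straight line of the TCP; rotation=None keeps the orientation; feed is the mean speed in m/s. With until_force (N) it stops when the force on the tool has changed by that much, and returns True; else False.
- robot.movej(angles): joint-space move.
- jaws.gripper_open() and jaws.close_gripper(grasp_force=None): open the fingers fully, or close them until they stop; grasp_force is the grip in N (None keeps the last).
- robot.dwell(seconds).
- solver.ik(position, orientation): joint angles nearest the present ones, or None.
- status.sense(): the state.
- camera(name): name is "side" or "top" or "wrist"; returns the picture (400x640x3 uint8, red, green, blue); there is no depth.
- camera_info(name): a dict with "fx", "fy", "cx", "cy" (pixels), "extrinsics" (4x4, takes a point from world to camera coordinates). Camera axes: x right, y down, z forward; pixel columns grow to the right and rows downward; lengths in m; the calibration is good to about 2 mm. A picture is of the moment at which its call begins: read the wrist's pose just before it. camera_info takes no time and is no camera call; for the wrist camera it gives the pose at the moment of the call.
A pose or a line that the arm cannot do raises robot.MotionError and nothing moves.
- workorder.hand_in(): hands the job in; it is judged then, once.
Trained networks look in the newest picture that a camera, given by its name, has taken for a name from the list of things; names that differ only in an ending like _2 or _b are one class to them, and where a whole thing is asked for, a point or a joint stands for the part that bears it (a point fixed in the world has none). Each returns a list of dicts, best first, with "score" (0 to 1); they miss things now and then, are a little off and sometimes report something else, mostly with a low value. They report only what shows in the picture. A call takes as long as a camera call. They do not tell look-alikes from the thing itself.
- finder.spot_in(camera, thing): "extent" ([left, top, right, bottom] in pixels, round what is visible of it).
- finder.pinpoint(camera, thing): "point" ([row, column] in pixels: a listed point, or the origin of a listed thing).
The state is a dict: "clock": time; "joint_positions": joint angles; "joint_velocities": joint speeds; "effort": joint torques, N m; "eef_pos": TCP position; "ee_rot": TCP orientation; "ft_force": force on the tool from outside, world axes, zero at the start; "ft_torque": the same for the moment, N m; "gripper_width": finger opening in m; "grip_force": force on a finger pad.
Only numpy, scipy, OpenCV 4.12 (cv2) and the standard library are available. Lean on these libraries where they do the work, as an engineer would, in place of code of your own. Each camera call takes 0.05 s, during which the arm holds its last target. There are 200 camera calls.

## Working session

There is one attempt and no reset: what is moved stays moved. The work goes in short steps, each a Python script; the robot and the scene stay as the last script left them, time stands still between calls to the robot, and variables do not carry over. Pictures are saved under pics/ and viewed, at most 10 in all, crops included, and the job is handed in when it is done.

```bash
mkdir -p pics; ls; cat > h.py <<'E'
import numpy as np,cv2
from cell import robot,jaws,solver,status,camera,camera_info,workorder,finder
def ray(ci,rc,z):
    E=np.array(ci["extrinsics"]);R=E[:3,:3];t=E[:3,3]
    d=R.T@np.array([(rc[1]-ci["cx"])/ci["fx"],(rc[0]-ci["cy"])/ci["fy"],1]);o=-R.T@t
    return o+d*(z-o[2])/d[2]
def proj(ci,p):
    E=np.array(ci["extrinsics"]);c=E[:3,:3]@np.array(p)+E[:3,3]
    return np.array([ci["cy"]+ci["fy"]*c[1]/c[2],ci["cx"]+ci["fx"]*c[0]/c[2]])
def save(n,im): cv2.imwrite("pics/"+n,im[...,::-1])
E
python3 - <<'E'
from h import *
H=dict(home_mark=.046,board_center=.053,board_edge=.053,tin_center=.073,stub_center=.027,snips_center=.006,driver_center=.012,rack=0)
ims=[]
for c in("top","side"):
    im=camera(c);ims.append(im);ci=camera_info(c)
    for n,z in H.items():
        for r in finder.pinpoint(c,n)[:3]: print(c,n,np.round(r["score"],2),np.round(r["point"]),ray(ci,r["point"],z).round(3))
save("a.png",ims[0]);save("b.png",ims[1]);print(status.sense()["clock"])
E
```

```text
pics
top board_center 0.74 [186. 330.] [ 0.552 -0.037  0.053]
top board_center 0.67 [254. 282.] [0.365 0.101 0.053]
top board_edge 0.93 [258. 292.] [0.353 0.074 0.053]
top board_edge 0.78 [206. 325.] [ 0.495 -0.021  0.053]
top tin_center 0.61 [183. 331.] [ 0.56  -0.04   0.073]
top stub_center 0.42 [180. 438.] [ 0.565 -0.353  0.027]
top stub_center 0.4 [186. 326.] [ 0.558 -0.027  0.027]
top stub_center 0.35 [155. 260.] [0.654 0.165 0.027]
top snips_center 0.51 [155. 264.] [0.66  0.158 0.006]
top driver_center 0.52 [242. 218.] [0.403 0.295 0.012]
top rack 0.58 [241. 214.] [0.406 0.31  0.   ]
top rack 0.22 [187. 330.] [ 0.558 -0.038  0.   ]
side board_center 0.89 [207. 263.] [0.369 0.042 0.053]
side board_center 0.55 [218. 342.] [ 0.558 -0.041  0.053]
side board_edge 0.9 [215. 317.] [ 0.498 -0.017  0.053]
side board_edge 0.86 [215. 258.] [0.354 0.002 0.053]
side tin_center 0.71 [209. 343.] [ 0.561 -0.027  0.073]
side stub_center 0.92 [322. 380.] [ 0.561 -0.354  0.027]
side stub_center 0.69 [214. 318.] [0.508 0.028 0.027]
side snips_center 0.61 [191. 363.] [0.668 0.167 0.006]
side driver_center 0.68 [176. 270.] [0.403 0.288 0.012]
side rack 0.92 [237. 341.] [ 0.556 -0.043  0.   ]
0.9
```

View pics/a.png

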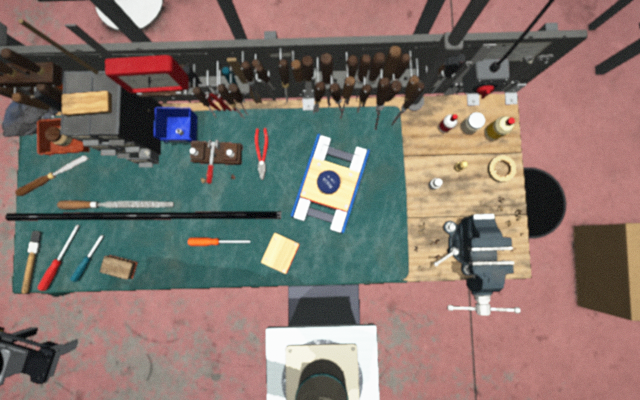

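View pics/b.png

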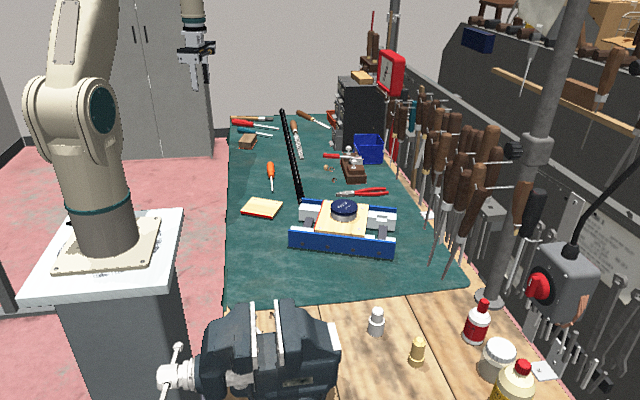

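Candidates: the board on the rack with the tin on it, at top-view px (330,186), and a smaller loose board on the bench at (281,252), which is a decoy. I choose the one on the rack and will check it with the wrist camera.

```bash
python3 - <<'E'
from h import *
s=status.sense();print(s["ee_rot"])
yaw=np.deg2rad(-16)
R=[np.pi,0,yaw]
for Y in (yaw,yaw+np.pi):
    print(Y,solver.ik([.45,0,.3],[np.pi,0,Y]))
try:
    robot.movep([.45,0,.30],R)
except robot.MotionError as e: print(e)
ci=camera_info("wrist");im=camera("wrist");save("c.png",im)
E=np.array(ci["extrinsics"]);print(-E[:3,:3].T@E[:3,3],E[2,:3])
H=dict(home_mark=.046,board_center=.053,board_edge=.053,tin_center=.073,rack=0,board=.04)
for n,z in H.items():
    for r in finder.pinpoint("wrist",n)[:2]: print(n,np.round(r["score"],2),np.round(r["point"]),ray(ci,r["point"],z).round(4))
print(status.sense()["clock"],status.sense()["eef_pos"])
E
```

```text
[ 3.14153221e+00 -3.21518770e-05  2.84071782e+00]
-0.2792526803190927 [-0.88650747  0.33736778  1.12284766  1.86072883 -0.33275408  1.1514625
 -1.49697128]
2.8623399732707004 [-0.40850543  0.20570711  0.42739317  1.85141005 -0.09493483  1.10434242
  1.34524657]
[ 0.52925062 -0.02297368  0.51662984] [-0.27093838  0.07694014 -0.95951686]
board_center 0.63 [222. 276.] [0.3812 0.0945 0.053 ]
board_edge 0.92 [134. 321.] [ 0.4953 -0.0135  0.053 ]
board_edge 0.71 [231. 294.] [0.3592 0.0717 0.053 ]
tin_center 0.95 [ 83. 323.] [ 0.5613 -0.0342  0.073 ]
tin_center 0.37 [132. 325.] [ 0.4974 -0.0197  0.073 ]
board 0.6 [219. 280.] [0.3806 0.0906 0.04  ]
3.6833 [4.50054079e-01 1.28443558e-04 2.99971399e-01]
```

View pics/c.png

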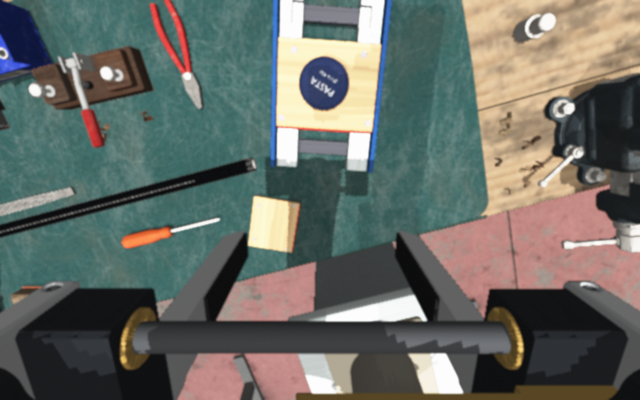

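The wrist picture shows the rack with a 140-wide board and the tin on it. The red edge runs from (275,129) to (375,131), and the tin is at (323,83). The decoy lies at (275,223). Now a view from nearly over the rack for accurate rack pose.

```bash
python3 - <<'E'
from h import *
jaws.close_gripper()
yaw=np.deg2rad(-16)
robot.movep([.52,-.02,.27],[np.pi,0,yaw])
ci=camera_info("wrist");im=camera("wrist");save("d0.png",im)
np.save("ci.npy",ci,allow_pickle=True)
H=dict(home_mark=.046,board_center=.053,board_edge=.053,tin_center=.073,rack=0)
for n,z in H.items():
    for r in finder.pinpoint("wrist",n)[:2]: print(n,np.round(r["score"],2),np.round(r["point"]),ray(ci,r["point"],z).round(4))
save("d.png",cv2.resize(im[0:300,220:420],None,fx=2,fy=2,interpolation=cv2.INTER_CUBIC))
hsv=cv2.cvtColor(im,cv2.COLOR_RGB2HSV)
m=((hsv[...,0]<8)|(hsv[...,0]>172))&(hsv[...,1]>150)&(hsv[...,2]>120)
n,l,st,c=cv2.connectedComponentsWithStats(m.astype(np.uint8))
for i in range(1,n):
    if st[i,4]>30: print("red",st[i],c[i])
mb=((hsv[...,0]>105)&(hsv[...,0]<122)&(hsv[...,1]>170)&(hsv[...,2]>90)).astype(np.uint8)
n,l,st,c=cv2.connectedComponentsWithStats(mb)
for i in range(1,n):
    if st[i,4]>100: print("blue",st[i],c[i].round(1))
print(status.sense()["clock"])
E
```

```text
board_center 0.58 [267. 273.] [0.3908 0.0933 0.053 ]
board_edge 0.94 [272. 293.] [0.3728 0.066  0.053 ]
board_edge 0.7 [184. 320.] [ 0.4994 -0.0153  0.053 ]
tin_center 0.69 [ 78. 534.] [ 0.5609 -0.3128  0.073 ]
tin_center 0.68 [142. 320.] [ 0.5592 -0.0322  0.073 ]
red [159  51  12  13  77] [164.41558442  57.11688312]
red [145  56  42  67 755] [167.88609272  90.5205298 ]
red [ 75 166  21  36 380] [ 85.37894737 183.05263158]
red [297 182  45   3  60] [318.78333333 183.        ]
blue [269  35   7 182 615] [271.4 120.3]
blue [368  43  24 180 578] [380.5 121.1]
5.8083
```

View pics/d.png

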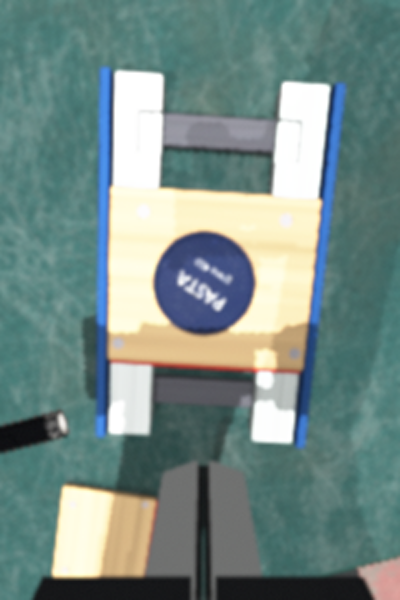

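The crop shows the board riding with its red edge from (107,361) to (303,370). Rack lip ends are at (97,436), (306,447), (101,68) and (344,84). Compute poses.

```bash
python3 - <<'E'
from h import *
ci=np.load("ci.npy",allow_pickle=True).item()
def P(u,v,z): return ray(ci,(v/2,220+u/2),z)
def fit(pts,z,model):
    W=np.array([P(u,v,z)[:2] for u,v in pts]);M=np.array(model)
    mc,wc=M.mean(0),W.mean(0);H=(M-mc).T@(W-wc)
    a=np.arctan2(H[0,1]-H[1,0],H[0,0]+H[1,1]);R=np.array([[np.cos(a),-np.sin(a)],[np.sin(a),np.cos(a)]])
    t=wc-R@mc;print(W.round(4).tolist(),"t",t.round(4),"yaw",np.rad2deg(a).round(2),"res mm",((W-(M@R.T+t))*1e3).round(1).tolist());return t,R
t,R=fit([(97,436),(306,447),(101,68),(344,84)],.053,[(-.125,.0785),(-.125,-.0785),(.125,.0785),(.125,-.0785)])
b,Rb=fit([(107,361),(303,370),(110,187),(322,199)],.059,[(-.06,.07),(-.06,-.07),(.06,.07),(.06,-.07)])
print("home",t+R@[-.015,0],"board in rack",R.T@(b-t),"edge",b+Rb@[-.06,0])
E
```

```text
[[0.4699, 0.0738], [0.4179, -0.0746], [0.7041, -0.0088], [0.6525, -0.1551]] t [ 0.5611 -0.0412] yaw -19.24 res mm [[1.0, -0.4], [0.7, -0.5], [-0.9, -0.6], [-0.8, 1.4]]
[[0.5235, 0.047], [0.4784, -0.0857], [0.6342, 0.0077], [0.5883, -0.1248]] t [ 0.5561 -0.039 ] yaw -19.21 res mm [[1.0, 0.1], [2.0, -0.4], [-1.6, 0.3], [-1.4, 0.0]]
home [ 0.54694666 -0.03622848] board in rack [-0.00548366  0.00042613] edge [ 0.49941283 -0.01921986]
```

```bash
cat >> h.py <<'E'
t=np.array([.5611,-.0412]);a=np.deg2rad(-19.24);RR=np.array([[np.cos(a),-np.sin(a)],[np.sin(a),np.cos(a)]])
ROT=[np.pi,0,a]
def W(x,z,y=0): return list(t+RR@[x,y])+[z]
def st():
    s=status.sense();f=s["ft_force"];p=np.array(s["eef_pos"])
    print("clk %.2f"%s["clock"],"rackxy",(RR.T@(p[:2]-t)).round(4),"z %.4f"%p[2],"F",(RR.T@np.array(f[:2])).round(2),round(f[2],2))
E
python3 - <<'E'
from h import *
robot.movep(W(-.108,.15),ROT);st()
robot.move_l(W(-.108,.0445),feed=.08,until_force=6);st()
print(robot.move_l(W(-.060,.0445),feed=.02,until_force=.8));st()
print(robot.move_l(W(-.050,.0445),feed=.02,until_force=5));st()
im=camera("wrist");save("e.png",im)
for r in finder.pinpoint("wrist","tin_center")[:2]: print(r["score"],r["point"],ray(camera_info("wrist"),r["point"],.073))
E
```

```text
clk 6.41 rackxy [-0.1064  0.0004] z 0.1511 F [ 1.35 -0.14] 0.13
clk 7.88 rackxy [-1.076e-01  1.000e-04] z 0.0449 F [-0.04  0.31] 0.14
False
clk 10.43 rackxy [-0.0601  0.    ] z 0.0445 F [-0.68  0.36] 0.05
False
clk 11.07 rackxy [-0.0501 -0.0001] z 0.0445 F [ 0.1  -1.05] -0.32
0.77 [173.0, 309.7] [ 0.5576027  -0.03376166  0.073     ]
```

View pics/e.png

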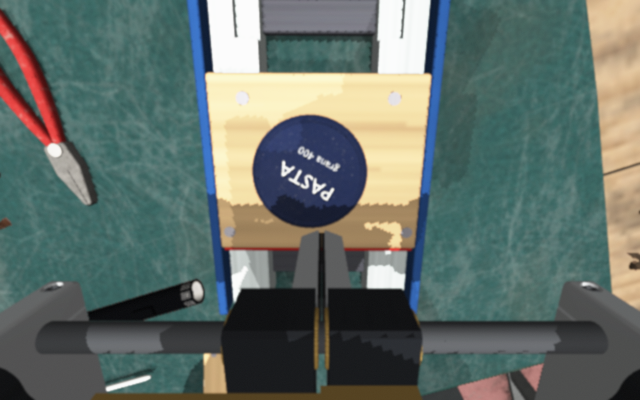

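```bash
python3 - <<'E'
from h import *
ci=camera_info("wrist");s=status.sense();p=np.array(s["eef_pos"]);st()
E=np.array(ci["extrinsics"]);print("cam",-E[:3,:3].T@E[:3,3])
for dz in(0,.0145,.03): print("tcp+",dz,proj(ci,p+[0,0,dz]).round(1))
for r,c in((249,222),(249,415),(72,207),(72,432)):
  q=ray(ci,(r,c),.059);print((RR.T@(q[:2]-t)).round(4))
im=camera("side");save("f.png",cv2.resize(im[170:270,270:410],None,fx=5,fy=5,interpolation=cv2.INTER_CUBIC))
im=camera("wrist");save("g.png",cv2.resize(im[200:300,250:400],None,fx=5,fy=5,interpolation=cv2.INTER_CUBIC))
E
```

```text
clk 11.18 rackxy [-0.0502 -0.    ] z 0.0445 F [-1.04 -0.69] -0.7
cam [ 0.59134417 -0.05314125  0.26130332]
tcp+ 0 [223.4 319.5]
tcp+ 0.0145 [230.7 319.3]
tcp+ 0.03 [239.7 319.2]
[-0.0644  0.0702]
[-0.0643 -0.069 ]
[0.0543 0.0687]
[ 0.0543 -0.0691]
```

View pics/f.png

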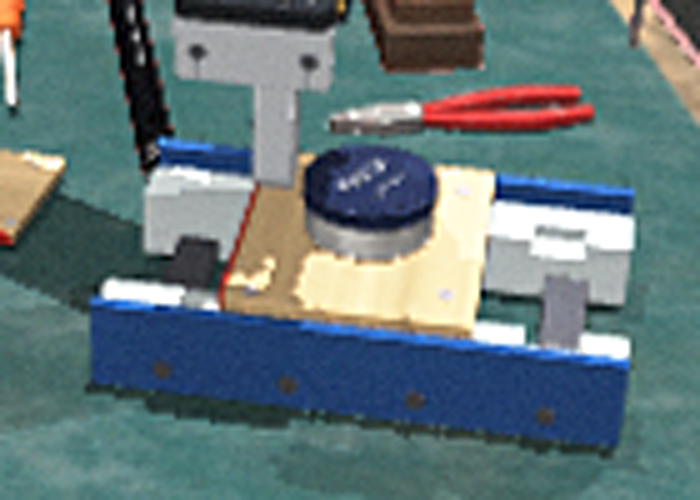

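View pics/g.png

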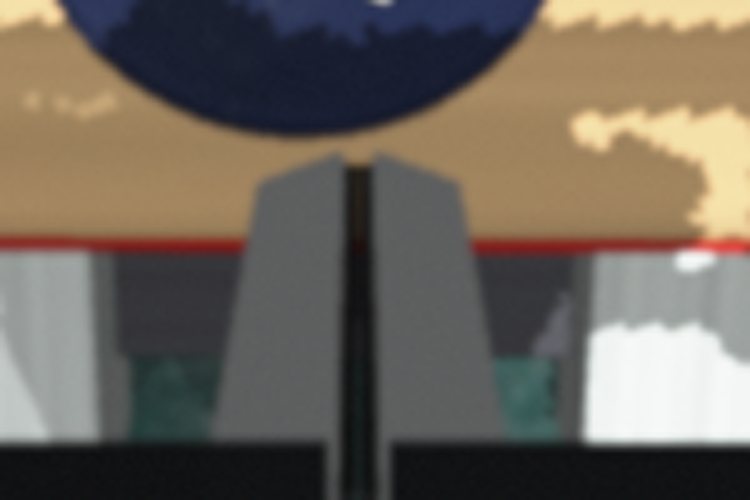

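```bash
python3 - <<'E'
from h import *
s=status.sense();print(s["gripper_width"],s["grip_force"],s["eef_pos"],s["ee_rot"],s["joint_positions"])
cw,cs=camera_info("wrist"),camera_info("side")
for z in (.045,.055,.065,.075,.085):
    q=ray(cw,(231.5,320),z);print(z,"wrist->rack",(RR.T@(q[:2]-t)).round(4),"side px",proj(cs,q).round(1))
print("side tcp",proj(cs,s["eef_pos"]))
E
```

```text
0.00016239230766906316 0.0 [ 0.513787  -0.024651   0.0444901] [-3.14155615e+00  1.31755665e-04 -3.35796516e-01] [-0.46682292  0.74787237  0.72955742  2.01850199 -0.79864782  0.6851855
 -1.12136905]
0.045 wrist->rack [-0.0565 -0.0004] side px [218.9 320.9]
0.055 wrist->rack [-0.0524 -0.0004] side px [215.6 322.6]
0.065 wrist->rack [-0.0483 -0.0005] side px [212.4 324.4]
0.075 wrist->rack [-0.0442 -0.0005] side px [209.1 326.2]
0.085 wrist->rack [-0.04   -0.0005] side px [205.8 328. ]
side tcp [219.23157725 323.44331239]
```

Both views put the shut fingertips at about z ≈ 0.08, above the board and almost touching the tin, although the reported TCP z is 0.0445. At z≈0.08 the two views coincide, at f-crop (297,185) and wrist px (231,320). The board hasn't moved. I'll back off, then touch the bench in front of the rack to find the true tip length.

```bash
python3 - <<'E'
from h import *
robot.move_l(W(-.16,.0445,-.02),feed=.12);st()
robot.dwell(.1)
robot.move_l(W(-.16,.015,-.02),feed=.06,until_force=4);st()
try: print(robot.move_l(W(-.16,-.045,-.02),feed=.025,until_force=4))
except robot.MotionError as e: print(e)
st()
im=camera("wrist");save("w1.png",im)
im=camera("side");save("i.png",cv2.resize(im[170:270,270:410],None,fx=5,fy=5,interpolation=cv2.INTER_CUBIC))
E
```

```text
clk 12.36 rackxy [-0.1589 -0.0199] z 0.0446 F [0.73 0.72] -0.53
clk 13.10 rackxy [-0.1599 -0.0202] z 0.0150 F [ 0.4  -0.19] -0.12
the arm cannot follow that straight line within its joint ranges
clk 13.10 rackxy [-0.1599 -0.0202] z 0.0150 F [ 0.4  -0.19] -0.12
```

View pics/i.png

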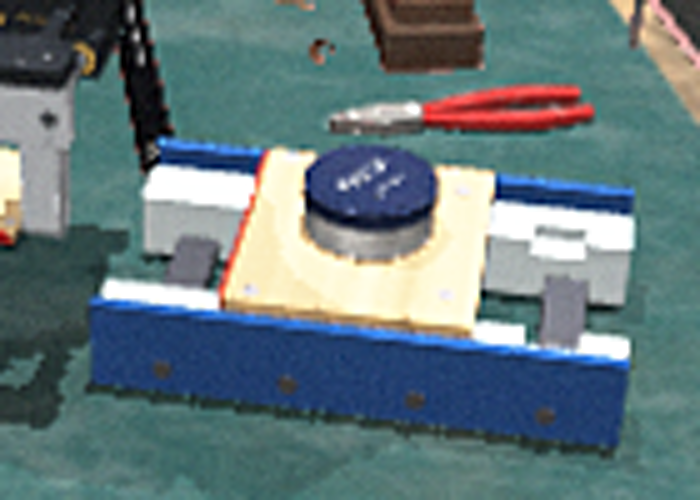

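Finger end at crop (45,235), clearly above the bench. Board and tin are unmoved. I'll compute the tip height, then go in at the corrected height.

```bash
python3 - <<'E'
from h import *
cs=camera_info("side");p=np.array(status.sense()["eef_pos"])
for d in (0,.02,.03,.035,.04): print(d,proj(cs,p+[0,0,d]).round(1), "crop",((proj(cs,p+[0,0,d])-[170,270])*5).round())
for x in(-.11,-.06,-.015):
  for z in(.02,.01,.005,0): print(x,z,solver.ik(W(x,z),ROT) is not None,end="; ")
for x in(-.16,-.13):
  for z in (0,-.01,-.02,-.03): print(x,z,solver.ik(W(x,z),ROT) is not None,end="; ")
E
```

```text
0 [228.6 278.7] crop [293.  44.]
0.02 [221.9 278.5] crop [259.  42.]
0.03 [218.5 278.4] crop [243.  42.]
0.035 [216.8 278.3] crop [234.  42.]
0.04 [215.1 278.3] crop [225.  41.]
-0.11 0.02 True; -0.11 0.01 True; -0.11 0.005 True; -0.11 0 True; -0.06 0.02 True; -0.06 0.01 True; -0.06 0.005 True; -0.06 0 True; -0.015 0.02 True; -0.015 0.01 True; -0.015 0.005 True; -0.015 0 True; -0.16 0 True; -0.16 -0.01 True; -0.16 -0.02 True; -0.16 -0.03 True; -0.13 0 True; -0.13 -0.01 True; -0.13 -0.02 True; -0.13 -0.03 True;
```

```bash
python3 - <<'E'
from h import *
for z in (-.042,-.039,-.036):
    try: r=robot.move_l(W(-.16,z,-.02),feed=.035,until_force=4);print(z,r);break
    except robot.MotionError as e: print(z,e)
st()
E
```

```text
-0.042 the arm cannot follow that straight line within its joint ranges
-0.039 the arm cannot follow that straight line within its joint ranges
-0.036 the arm cannot follow that straight line within its joint ranges
clk 13.20 rackxy [-0.1597 -0.02  ] z 0.0152 F [0.49 0.12] 0.53
```

```bash
python3 - <<'E'
from h import *
robot.move_l(W(-.135,.012),feed=.06)
for z in (-.042,-.038,-.034):
    try: r=robot.move_l(W(-.135,z),feed=.03,until_force=4);print(z,r);break
    except robot.MotionError as e: print(z,e)
st()
E
```

```text
-0.042 True
clk 15.34 rackxy [-1.35e-01 -1.00e-04] z -0.0370 F [0.03 0.07] 5.75
```

Contact with the bench at reported z = -0.037, so the tips are 36.5 mm above the reported TCP. Pushing at reported z ≈ 0.008, which puts the tips at about 0.0445.

```bash
python3 - <<'E'
from h import *
robot.move_l(W(-.135,.008),feed=.08)
robot.move_l(W(-.092,.008),feed=.06,until_force=8);st()
print(robot.move_l(W(-.060,.008),feed=.025,until_force=6));st()
im=camera("wrist");ci=camera_info("wrist");save("j.png",im)
for n,z in(("board_edge",.053),("tin_center",.073)):
  for r in finder.pinpoint("wrist",n)[:2]: print(n,r["score"],r["point"],(RR.T@(ray(ci,r["point"],z)[:2]-t)).round(4))
# red edge
hsv=cv2.cvtColor(im,cv2.COLOR_RGB2HSV)
m=((hsv[...,0]<8)|(hsv[...,0]>172))&(hsv[...,1]>150)&(hsv[...,2]>90)
ys,xs=np.nonzero(m[150:330,200:440]);print(len(ys),np.median(ys)+150,xs.min()+200,xs.max()+200)
q=ray(ci,(np.median(ys)+150,320),.056);print("edge rack x",(RR.T@(q[:2]-t)).round(4));st()
E
```

```text
clk 16.93 rackxy [-0.0926 -0.    ] z 0.0079 F [ 0.68 -0.64] -0.16
False
clk 18.36 rackxy [-0.06 -0.  ] z 0.0080 F [-0.36 -0.69] -0.23
board_edge 0.77 [236.6, 316.5] [-0.0513  0.0016]
tin_center 0.63 [132.0, 303.7] [0.0121 0.0072]
609 236.0 202 432
edge rack x [-0.0496 -0.0006]
clk 18.51 rackxy [-0.0599 -0.    ] z 0.0081 F [-1.98  0.01] -1.1
```

View pics/j.png

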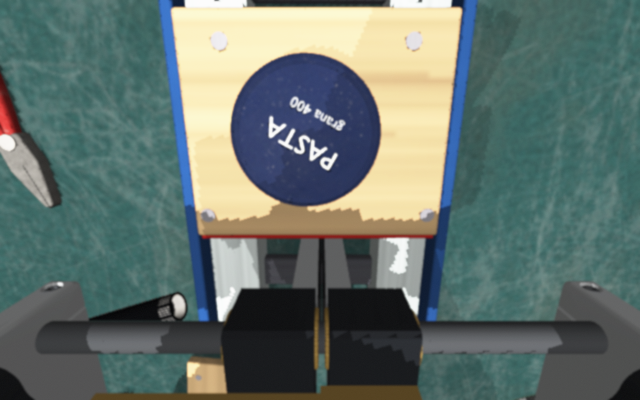

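The board has slid about 15 mm, pressed evenly by the fingers, with the red edge at row 236 and the tin centred. Continuing, then slow steps that watch the red-edge width and row for the drop.

```bash
cat >> h.py <<'E'
def edge():
    im=camera("wrist");ci=camera_info("wrist");hsv=cv2.cvtColor(im,cv2.COLOR_RGB2HSV)
    m=((hsv[...,0]<8)|(hsv[...,0]>172))&(hsv[...,1]>150)&(hsv[...,2]>90)
    m[:225]=0;m[265:]=0;m[:,:190]=0;m[:,450:]=0
    ys,xs=np.nonzero(m);p=np.array(status.sense()["eef_pos"]);x=(RR.T@(p[:2]-t))[0]+.0097
    if len(ys): print("edge row %.1f-%.1f"%(ys.min(),ys.max()),"w",xs.max()-xs.min(),"n",len(ys),"pred top row/width riding,home",[(proj(ci,W(x,z))[0].round(1),(proj(ci,W(x,z,-.07))-proj(ci,W(x,z,.07)))[1].round(1)) for z in(.059,.052)])
    return im
E
python3 - <<'E'
from h import *
edge()
print(robot.move_l(W(-.032,.008),feed=.025,until_force=6));st();edge()
for x in(-.029,-.027,-.025):
    r=robot.move_l(W(x,.008),feed=.012,until_force=5);st();edge()
    if r: print("force");break
E
```

```text
edge row 235.0-238.0 w 230 n 607 pred top row/width riding,home [(np.float64(239.0), np.float64(239.1)), (np.float64(234.3), np.float64(230.4))]
False
clk 19.82 rackxy [-0.0318 -0.    ] z 0.0080 F [-0.17 -0.14] 0.28
edge row 235.0-238.0 w 230 n 604 pred top row/width riding,home [(np.float64(239.0), np.float64(239.0)), (np.float64(234.3), np.float64(230.4))]
clk 20.27 rackxy [-0.0287  0.    ] z 0.0080 F [ 0.18 -0.01] -0.25
edge row 235.0-238.0 w 230 n 607 pred top row/width riding,home [(np.float64(239.0), np.float64(239.1)), (np.float64(234.3), np.float64(230.5))]
clk 20.64 rackxy [-0.0265 -0.    ] z 0.0081 F [-0.11 -0.9 ] 0.03
edge row 230.0-233.0 w 222 n 630 pred top row/width riding,home [(np.float64(239.0), np.float64(239.0)), (np.float64(234.3), np.float64(230.4))]
clk 21.01 rackxy [-0.0251  0.    ] z 0.0080 F [-0.22  0.35] -0.24
edge row 230.0-233.0 w 222 n 611 pred top row/width riding,home [(np.float64(239.1), np.float64(239.2)), (np.float64(234.4), np.float64(230.5))]
```

At -0.0265 the edge row shifted by -5 px and its width by -8 px, exactly the 7 mm drop. Taking the hand back and checking.

```bash
python3 - <<'E'
from h import *
robot.move_l(W(-.07,.008),feed=.06)
robot.move_l(W(-.09,.15),feed=.12);st()
im=camera("wrist");ci=camera_info("wrist");save("k0.png",im)
np.save("ci.npy",ci,allow_pickle=True)
for n,z in(("board_edge",.046),("tin_center",.066)):
  for r in finder.pinpoint("wrist",n)[:2]: print(n,r["score"],np.round(r["point"]),(RR.T@(ray(ci,r["point"],z)[:2]-t)).round(4))
save("k.png",cv2.resize(im[0:260,200:440],None,fx=2.3,fy=2.3,interpolation=cv2.INTER_CUBIC))
E
```

```text
clk 23.30 rackxy [-0.0904 -0.0001] z 0.1495 F [-0.67 -0.74] 0.16
board_edge 0.95 [122. 319.] [-0.0208  0.001 ]
board_edge 0.9 [289. 290.] [-0.214   0.0357]
tin_center 0.64 [ 44. 312.] [0.0474 0.0062]
```

View pics/k.png

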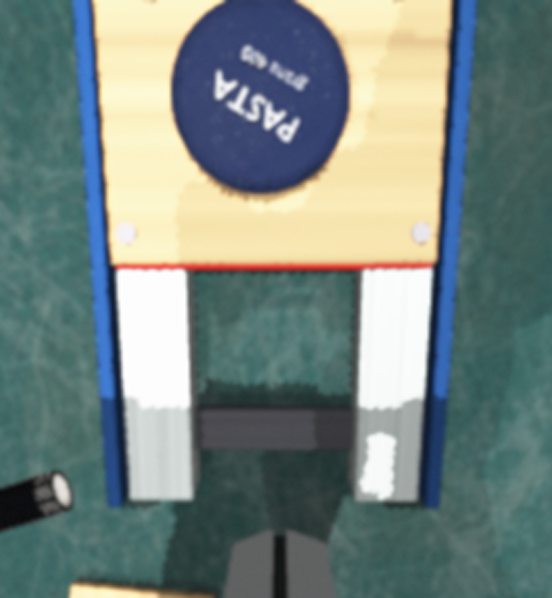

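The board lies below the lip tops, its red edge level (crop row 267) and the tin upright on it. One quick check of the edge distance from the lip ends, then hand in.

```bash
python3 - <<'E'
from h import *
ci=np.load("ci.npy",allow_pickle=True).item()
f=lambda u,v,z:(RR.T@(ray(ci,(v/2.3,200+u/2.3),z)[:2]-t)).round(4)
print(f(107,506,.053),f(438,506,.053),"edge",f(117,266,.052),f(434,264,.052))
# board from the side: predicted rear corner rows, flat home vs rear still up
cs=camera_info("side");im=camera("side")
for r in finder.pinpoint("side","tin_center")[:1]: print(r["point"],"pred",proj(cs,W(.0465,.066,.0062)).round(1),proj(cs,W(.0465,.0695,.0062)).round(1))
for n in("board_center","board_edge"): print(n,[np.round(r["point"]) for r in finder.pinpoint("side",n)[:2]],proj(cs,W(.045 if n[6]=="c" else -.015,.046)).round(1))
E
```

```text
[-0.1234  0.0795] [-0.1234 -0.0768] edge [-0.0142  0.0679] [-0.0133 -0.0682]
[212.2, 359.3] pred [214.7 363.3] [213.5 363.4]
board_center [array([208., 262.]), array([219., 362.])] [222.9 361.9]
board_edge [array([221., 336.]), array([217., 255.])] [220.3 337.5]
```

The edge is at about -0.0150 rack x (relative to lip ends at -0.125), which is home, and the rack has moved less than 2 mm.

```bash
python3 -c "
from h import *
print(workorder.hand_in());st()"
```

```text
the job is handed in; nothing more can be done
None
the job is handed in; nothing more can be done
```

The job is handed in: the board dropped into its notches, with its front edge measured at about home, the tin still upright on it, the rack moved less than 2 mm and the hand clear; the hand-in returned no verdict.

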